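Fetch the ring mould from behind the canisters

TASK

First clear the three tall containers (jar, square tin, pepper mill) out of the dark tray and stand them upright on the long pale board; then fetch the little fluted ring mould that stood behind them and set it upright in the middle of the round cork mat; then stand each container back in the tray on the very spot where it stood at the start. Set everything down rather than dropping it, never knock anything over, and leave the cake tin, the cup and the ramekin alone.

Things in the scene. Friction and masses are not known exactly. Their poses are not given: they have to be found in the camera images.
- tray: Fixed dark wooden tray, 200 x 250 mm, 18 mm high, rim 8 mm wide; floor 8 mm above the worktop. Origin: centre of its underside; x points away from the robot across the 200 mm (turned up to 0.25 rad), y along the 250 mm. The tall containers stand in any order in a row along y, 66 mm apart, 30 mm nearer the robot than the centre; the mould is behind the row.
- board: Fixed pale wooden chopping board, the side area: 290 mm (its x) x 160 mm (its y), 14 mm thick. Lies to the left or the right of the tray. Origin: centre of its underside, on the worktop.
- mat: Fixed round cork mat, 120 mm in diameter, 8 mm thick, where the mould goes; on the other side of the tray from the board. Origin: centre of its underside, on the worktop.
- jar: Loose round white ceramic jar with a thin blue band and cork stopper: body 52 mm in diameter and 94 mm high, stopper 42 mm in diameter above it to 108 mm. About 0.3 kg. Origin: centre of its underside, z up.
- tin: Loose square aluminium canister, 48 x 48 mm and 104 mm high, with a dark lid 44 x 44 mm above it to 112 mm. About 0.22 kg. Origin: centre of its underside, z up, x and y square to its sides.
- mill: Loose wooden pepper mill: foot 52 mm in diameter, straight shaft 43 mm in diameter from 45 to 112 mm up, rounded top at 128 mm. About 0.2 kg. Origin: centre of its underside, z up.
- mould: Loose small fluted steel ring mould (open above, with a tube up its middle), 60 mm in diameter, straight-sided, 42 mm high, about 0.15 kg. While the tall containers stand beside it there is no room for a gripper's body to come down over it. Origin: centre of its underside, z up.
- cake_tin: Bystander: loose round dark steel cake tin, 130 mm in diameter, 45 mm high, beyond the tray. Origin: centre of its underside.
- cup: Bystander: loose blue mug with a handle, 80 mm in diameter, 85 mm high, at the far right. Origin: centre of its underside.
- ramekin: Bystander: loose empty white ceramic ramekin, 84 mm in diameter, 42 mm high, at the far left. Origin: centre of its underside.

How it is judged:
By the outcome, as a careful person would: the job done as asked, in the order asked, and still so for the second after the job is handed in, with the robot touching nothing.
It also fails if it takes over 147 s, if anything falls off the work surface, if the arm or the gripper's body presses on something with over 40 N, if the wrist force passes 120 N, or if a joint passes its speed limit or range.

ROBOT

A 7-joint arm with a two-finger parallel gripper is mounted at the origin on the work surface. World frame = base frame: x ahead of the robot, y to its left, z up, the work surface at z = 0. Lengths are in m, angles in rad, forces in N, time in s.
With the tool pointing down it reaches from about 0.425 to 0.925 m from the base axis. Payload 6.8 kg.
Tool frame: the origin (TCP) lies on the front face of the gripper's body, between the roots of the fingers; the fingertips stand 73 mm ahead of it and the grasp point (between the pads) lies 54 mm ahead of it (env.nose_length is the distance from the TCP to the fingertips, in m); z points along the fingers, y is the line along which they close (so a half turn about z gives the same grasp; the last joint's range is limited). The gripper opens to 85 mm and grips with 20 to 120 N. Pads are 22 mm wide; open, the fingers measure 114 mm over their backs; the gripper's body (76 mm by 85 mm) begins 54 mm behind the grasp point. The pads swing forward as they close: fully open they stand 13 mm farther back than shut.
Start: joints at [-1.446, 0.477, 0.022, 1.555, -0.011, 1.109, -0.083], TCP at [0.156, 0.657, 0.304] pointing down, gripper open.
Joint ranges: [-2.96, 2.96], [-0.34, 2.1], [-1.41, 1.46], [0.24, 2.44], [-1.37, 4.51], [0.17, 1.92], [-2.96, 2.96]. Speed limits (rad/s): [2.39, 2.39, 3.14, 3.14, 3.14, 3.14, 3.14].

INTERFACE

Orientations are given as a unit quaternion [w, x, y, z].
In Python, from cell import env, kin, camera, calibration, job gives the robot as it stands. The module is installed in compiled form; this text tells all that it offers. Calls block until the motion is done:
- env.reach(position, orientation): joint-space move of the TCP to a pose.
- env.movel(position, velocity=0.15, rot=None, stop_force=None): straight line of the TCP; rot=None keeps the orientation; velocity is the mean speed in m/s. With stop_force (N) it stops when the force on the tool has changed by that much, and returns True; else False.
- env.goto_joints(angles): joint-space move.
- env.grip(opening, f_grip=None): finger opening in m; f_grip is the grip in N (None keeps the last); returns when the fingers have stopped.
- env.dwell(seconds).
- kin.inverse_kinematics(position, orientation): joint angles nearest the present ones, or None.
- env.get_state(): the state.
- camera(name): name is "scene" or "side" or "wrist"; returns (picture, depth): 384x512x3 uint8, blue, green, red; 384x512 float32, m along the optical axis (not along the pixel's ray), 0 where there is no reading.
- calibration(name): a dict with "fx", "fy", "cx", "cy" (pixels), "rvec" (rotation vector, rad) and "tvec" (3), from world to camera coordinates, as OpenCV has them. Camera axes: x right, y down, z forward; pixel columns grow to the right and rows downward; lengths in m; the calibration is good to about 2 mm. A picture is of the moment at which its call begins: read the wrist's pose just before it. calibration takes no time and is no camera call; for the wrist camera it gives the pose at the moment of the call.
A pose or a line that the arm cannot do raises env.PlanningError and nothing moves.
- job.job_done(): hands the job in; it is judged then, once.
The state is a dict: "time": time; "qpos": joint angles; "joint_velocities": joint speeds; "joint_torque": joint torques, N m; "tcp_pos": TCP position; "orientation": TCP orientation; "force": force on the tool from outside, world axes, zero at the start; "torque": the same for the moment, N m; "opening": finger opening in m; "gripper_force": force on a finger pad.
Only numpy, scipy, OpenCV 4.12 (cv2) and the standard library are available. Lean on these libraries where they do the work, as an engineer would, in place of code of your own. Each camera call takes 0.05 s, during which the arm holds its last target. There are 200 camera calls.

## Working session

There is one attempt and no reset: what is moved stays moved. The work goes in short steps, each a Python script; the robot and the scene stay as the last script left them, time stands still between calls to the robot, and variables do not carry over. Pictures are saved under pics/ and viewed, at most 14 in all, crops included, and the job is handed in when it is done.

```bash
mkdir -p pics; ls; python3 - <<'E'
from cell import env,camera,calibration
import cv2,numpy as np
for n in("scene","side"):
    p,d=camera(n); cv2.imwrite(f"pics/{n}0.png",p); np.save(f"pics/{n}0.npy",d)
    c=calibration(n); R=cv2.Rodrigues(np.array(c["rvec"],float))[0]; print(n,c,-R.T@np.array(c["tvec"]).ravel())
    cv2.imwrite(f"pics/{n}0b.png",cv2.resize(p,(800,600),interpolation=cv2.INTER_CUBIC))
print(env.get_state(),env.nose_length)
E
```

```text
pics
scene {'fx': 418.13113225538996, 'fy': 418.13113225538996, 'cx': 254.3705177707897, 'cy': 193.10045298308407, 'rvec': array([ 1.4560805 ,  2.2130652 , -0.82088015]), 'tvec': array([ 0.25066644, -0.39118671,  1.53532175])} [1.27757562 0.29761059 0.92320206]
side {'fx': 361.54831934733767, 'fy': 361.54831934733767, 'cx': 251.8907401154894, 'cy': 189.2034938794798, 'rvec': array([ 0.57838841, -2.64796723,  1.20832135]), 'tvec': array([0.57255252, 0.21793747, 0.75261749])} [0.34574328 0.62559783 0.65638035]
{'time': 0.1, 'qpos': array([-1.4460968 ,  0.4777251 ,  0.02237876,  1.55635745, -0.01155111,
        1.10929332, -0.08310551]), 'joint_velocities': array([ 0.00072324, -0.00207114,  0.00163186, -0.00123144,  0.00050776,
       -0.00083105, -0.0012386 ]), 'joint_torque': array([ 4.04892067e-03, -5.97765970e+01,  1.61349837e+00, -2.81953257e+01,
        1.28374199e-02,  5.04495096e-03,  1.25832946e-05]), 'tcp_pos': array([0.15564   , 0.65638356, 0.30301633]), 'orientation': array([-5.05051850e-05,  1.16157121e-01,  9.93230506e-01, -8.26046924e-04]), 'force': array([0.02169275, 0.63957424, 0.34219646]), 'torque': array([ 0.00625054, -0.03023491,  0.01845505]), 'gripper_force': 0.0, 'opening': 0.08554557088101457} 0.0726
```

View pics/scene0b.png

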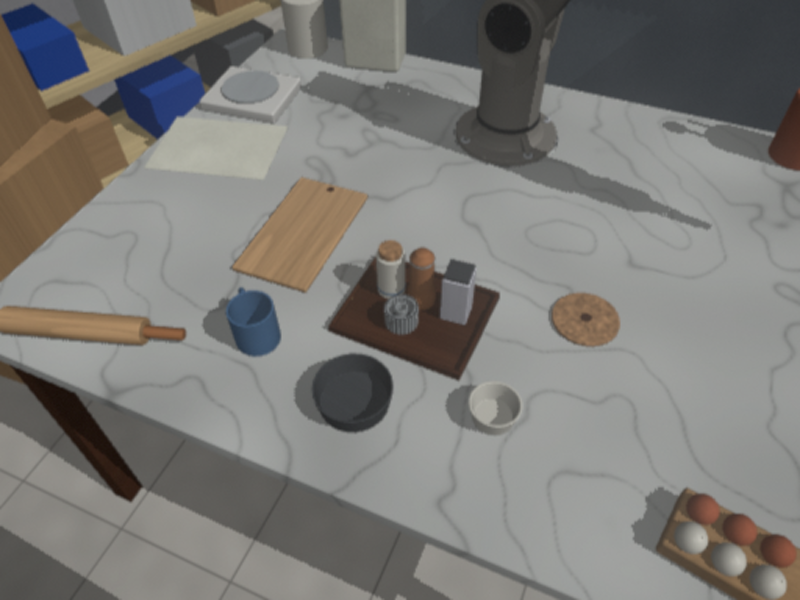

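View pics/side0b.png

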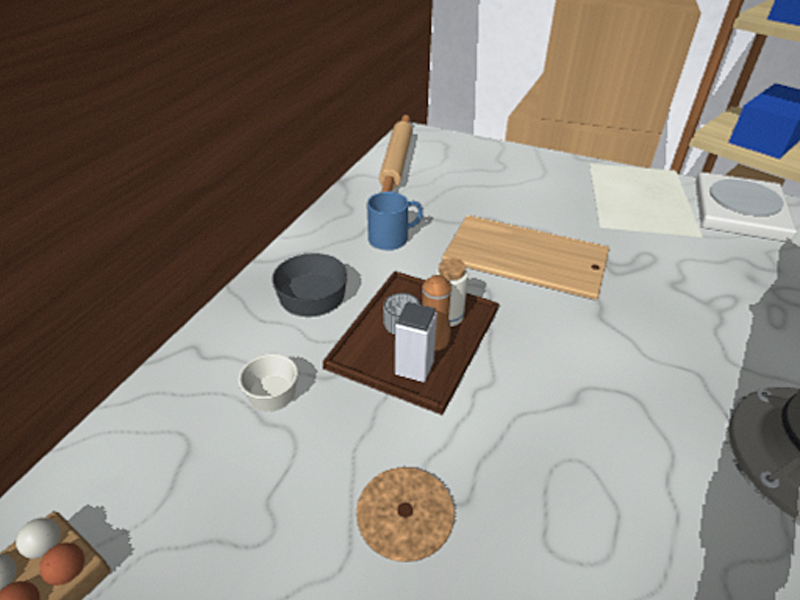

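The scene view shows the board at (300,235), and the jar, mill and tin tops at (390,248), (422,256) and (460,268). The mould is at (401,313), the mat at (586,318) and the tray corners at about (330,325), (460,375), (498,293). The side view agrees. Next I'll turn depth into positions.

```bash
cat > h.py <<'E'
import numpy as np,cv2
from cell import env,kin,camera,calibration,job
def cloud(d,c):
    R=cv2.Rodrigues(np.array(c["rvec"],float))[0]; t=np.array(c["tvec"],float).ravel()
    v,u=np.mgrid[:d.shape[0],:d.shape[1]]
    P=np.stack([(u-c["cx"])/c["fx"]*d,(v-c["cy"])/c["fy"]*d,d],-1)
    W=(P-t)@R; W[d<=0]=np.nan
    return W
def onplane(uv,c,z):
    R=cv2.Rodrigues(np.array(c["rvec"],float))[0]; t=np.array(c["tvec"],float).ravel()
    uv=np.atleast_2d(uv).astype(float)
    r=np.c_[(uv[:,0]-c["cx"])/c["fx"],(uv[:,1]-c["cy"])/c["fy"],np.ones(len(uv))]@R
    o=-R.T@t
    return o+r*((z-o[2])/r[:,2])[:,None]
E
python3 - <<'E'
from h import *
np.set_printoptions(precision=4,suppress=True)
s=.625
pts={"scene":dict(jar=(390,246,.116),mill=(422,254,.128),tin=(460,268,.12),mould=(401,305,.05),mat=(586,317,.008),cake=(354,380,.03),ram=(495,398,.042),t1=(330,325,.018),t2=(460,377,.018),t3=(499,293,.018),t4=(373,252,.018),b1=(304,178,.014),b2=(368,193,.014),b3=(305,290,.014),b4=(234,267,.014)),
"side":dict(jar=(453,267,.116),mill=(437,284,.128),tin=(418,316,.12),mould=(402,300,.05),mat=(405,510,.008),t1=(397,273,.018),t2=(325,364,.018),t3=(443,411,.018),t4=(498,305,.018),b1=(608,245,.014),b2=(598,297,.014),b3=(443,253,.014),b4=(466,217,.014))}
for n in pts:
    d=np.load(f"pics/{n}0.npy");c=calibration(n);W=cloud(d,c)
    print(n, "table z",np.nanmedian(W[150:160,230:240,2]))
    for k,(u,v,z) in pts[n].items():
        print(k,onplane((u*s,v*s),c,z)[0][:2], W[int(v*s),int(u*s)])
    p=cv2.imread(f"pics/{n}0.png")
    # top-down map
    m=np.zeros((600,700,3),np.uint8); ok=np.isfinite(W[...,2])&(W[...,2]>-.01)
    X=W[ok];o=np.argsort(X[:,2]);X=X[o];C=p[ok][o]
    # ortho at 1mm
    i=((.95-X[:,0])*1000).astype(int); j=((.35-X[:,1])*1000).astype(int)
    g=(i>=0)&(i<600)&(j>=0)&(j<700)
    for a,b,cc in zip(i[g],j[g],C[g]): m[max(a-1,0):a+2,max(b-1,0):b+2]=cc
    cv2.imwrite(f"pics/top_{n}.png",m)
E
```

```text
scene table z 0.0021637738053329877
jar [ 0.5381 -0.0688] [ 0.4292 -0.1252 -0.0005]
mill [ 0.5456 -0.0061] [ 0.4263 -0.0581  0.0007]
tin [0.5439 0.0615] [0.4354 0.0249 0.0027]
mould [ 0.6015 -0.0214] [ 0.577  -0.0349  0.0202]
mat [0.4671 0.2754] [0.4666 0.2746 0.0076]
cake [ 0.7604 -0.034 ] [ 0.747  -0.0431  0.0089]
ram [0.7117 0.1865] [0.7055 0.184  0.035 ]
t1 [ 0.6668 -0.1283] [ 0.6564 -0.1364  0.0027]
t2 [0.6804 0.1181] [0.6747 0.1149 0.0115]
t3 [0.4818 0.1182] [0.4687 0.1126 0.0025]
t4 [ 0.4758 -0.1364] [ 0.4619 -0.1442  0.0045]
b1 [ 0.3277 -0.3707] [ 0.3135 -0.3805  0.0016]
b2 [ 0.3192 -0.2228] [ 0.3074 -0.229   0.0056]
b3 [ 0.6091 -0.2109] [ 0.6094 -0.2127  0.0146]
b4 [ 0.6103 -0.3633] [ 0.597  -0.3764 -0.0002]
side table z -0.00032874402959175977
jar [ 0.568  -0.0489] [ 0.6152 -0.1904  0.0057]
mill [0.5697 0.0136] [ 0.6274 -0.1428 -0.0053]
tin [0.5706 0.0801] [0.5727 0.0767 0.1179]
mould [ 0.6385 -0.0154] [ 0.6615 -0.0639  0.0057]
mat [0.4931 0.2928] [0.494  0.2913 0.0078]
t1 [ 0.693  -0.1128] [ 0.7049 -0.1373 -0.001 ]
t2 [0.6975 0.1328] [ 0.7099  0.1157 -0.0025]
t3 [0.5042 0.1412] [0.5065 0.1408 0.0194]
t4 [ 0.5025 -0.105 ] [ 0.5081 -0.1266  0.001 ]
b1 [ 0.3648 -0.3657] [ 0.3653 -0.3876  0.0003]
b2 [ 0.3539 -0.2015] [ 0.3563 -0.2023  0.0148]
b3 [ 0.6424 -0.2089] [ 0.6522 -0.2282 -0.0013]
b4 [ 0.6456 -0.3445] [ 0.6545 -0.3699 -0.0007]
```

```bash
python3 - <<'E'
from h import *
np.set_printoptions(precision=4,suppress=True)
s=.64
pts={"scene":dict(jar=(390,246,.116),mill=(422,254,.128),tin=(460,268,.12),mould=(401,305,.05),mat=(586,317,.008),cake=(354,380,.03),ram=(495,398,.042),cup=(252,302,.085),t1=(330,325,.018),t2=(460,377,.018),t3=(499,293,.018),t4=(373,252,.018),b1=(304,178,.014),b2=(368,193,.014),b3=(305,290,.014),b4=(234,267,.014)),
"side":dict(jar=(453,267,.116),mill=(437,284,.128),tin=(418,316,.12),mould=(402,300,.05),mat=(405,510,.008),t1=(397,273,.018),t2=(325,364,.018),t3=(443,411,.018),t4=(498,305,.018),b1=(608,245,.014),b2=(598,297,.014),b3=(443,253,.014),b4=(466,217,.014))}
for n in pts:
    d=np.load(f"pics/{n}0.npy");c=calibration(n);W=cloud(d,c)
    for k,(u,v,z) in pts[n].items():
        print(k,onplane((u*s,v*s),c,z)[0][:2], W[int(v*s),int(u*s)])
E
```

```text
jar [ 0.5449 -0.0481] [ 0.5456 -0.0496  0.1177]
mill [0.5522 0.0149] [0.5565 0.0163 0.1347]
tin [0.5505 0.0833] [0.5497 0.0818 0.1205]
mould [0.6101 0.0003] [ 0.6077 -0.0026  0.0468]
mat [0.4745 0.3021] [0.4717 0.3013 0.0083]
cake [ 0.7707 -0.0137] [ 0.7562 -0.0243  0.0044]
ram [0.7209 0.2087] [0.7    0.203  0.0109]
cup [ 0.7288 -0.2217] [ 0.715  -0.2354  0.0648]
t1 [ 0.6767 -0.1076] [ 0.6774 -0.1079  0.0186]
t2 [0.6899 0.1407] [0.685  0.1382 0.0111]
t3 [0.4894 0.1432] [0.4902 0.1421 0.0206]
t4 [ 0.4838 -0.1138] [ 0.4691 -0.1239  0.0016]
b1 [ 0.3342 -0.3493] [ 0.3183 -0.362   0.0021]
b2 [ 0.3254 -0.1995] [ 0.3109 -0.2089  0.0017]
b3 [ 0.6188 -0.1903] [ 0.6182 -0.191   0.0157]
b4 [ 0.6203 -0.3444] [ 0.6215 -0.3452  0.0186]
jar [ 0.5474 -0.0409] [ 0.5517 -0.0469  0.1131]
mill [0.5503 0.0216] [0.5507 0.0257 0.1332]
tin [0.5522 0.0884] [0.5538 0.0873 0.1191]
mould [ 0.6174 -0.0059] [ 0.6178 -0.0051  0.0505]
mat [0.4761 0.3023] [0.4768 0.3016 0.0078]
t1 [ 0.6698 -0.1028] [ 0.6723 -0.1079  0.0161]
t2 [0.6781 0.1432] [0.6812 0.1383 0.015 ]
t3 [0.4848 0.1508] [0.4886 0.1421 0.0057]
t4 [ 0.479  -0.0956] [ 0.4818 -0.0999  0.0141]
b1 [ 0.3364 -0.3577] [ 0.3372 -0.3857 -0.0015]
b2 [ 0.3284 -0.1928] [ 0.3301 -0.2001  0.0079]
b3 [ 0.6175 -0.1994] [ 0.628  -0.2257 -0.0036]
b4 [ 0.6185 -0.3357] [nan nan nan]
```

```bash
cat >> h.py <<'E'
def quat(th,flip=0):   # tool down, closing line (tool y) at world angle th
    f=(th+np.pi/2)/2+flip*np.pi/2
    return np.array([0,np.cos(f),np.sin(f),0])
E
python3 - <<'E'
from h import *
np.set_printoptions(precision=4,suppress=True)
c=calibration("wrist");R=cv2.Rodrigues(np.array(c["rvec"],float))[0];o=-R.T@np.array(c["tvec"]).ravel()
s=env.get_state();print(c["fx"],c["cx"],c["cy"],o-s["tcp_pos"],"\n",R)
for f in(0,1,-1):
    for p in [(.549,-.047,.14),(.549,.085,.14),(.385,-.27,.25),(.565,-.27,.25),(.475,.302,.1),(.612,0,.1),(.549,0.02,.4)]:
        print(f,p,kin.inverse_kinematics(np.array(p),quat(-.05,f)))
E
```

```text
270.22406872279555 253.3771766807473 195.2354467464877 [-0.0762  0.0188  0.0703] 
 [[ 0.2307  0.973  -0.0017]
 [ 0.9249 -0.2187  0.3111]
 [ 0.3023 -0.0733 -0.9504]]
0 (0.549, -0.047, 0.14) [-0.5625  0.6007  0.7115  2.0189 -0.5843  0.7329  0.4626]
0 (0.549, 0.085, 0.14) [-0.6527  0.5467  0.5043  1.9995 -0.4038  0.6935  0.0553]
0 (0.385, -0.27, 0.25) [-0.4009  0.3525  1.0846  2.1325 -0.4068  0.8809  0.8747]
0 (0.565, -0.27, 0.25) [-0.2162  0.5669  0.8001  1.769  -0.4727  1.0088  0.7151]
0 (0.475, 0.302, 0.1) [-0.9645  0.6014  0.3755  1.9906 -0.3679  0.6151 -0.3953]
0 (0.612, 0, 0.1) [-0.4727  0.6904  0.5115  1.8776 -0.5024  0.704   0.2824]
0 (0.549, 0.02, 0.4) [-0.8063  0.2257  0.7927  1.7742 -0.171   1.2125 -0.016 ]
1 (0.549, -0.047, 0.14) [-0.8482  0.9657  1.2624  2.0333 -1.1012  1.0733 -2.2248]
1 (0.549, 0.085, 0.14) [-0.2248  0.4957 -0.0522  1.9703  0.0396  0.6765  2.79  ]
1 (0.385, -0.27, 0.25) [-0.5092  0.4973  1.3002  2.1359 -0.5985  0.9541 -2.06  ]
1 (0.565, -0.27, 0.25) [-0.4306  0.8371  1.2694  1.7805 -0.8612  1.2079 -2.094 ]
1 (0.475, 0.302, 0.1) [-0.5059  0.5778 -0.2199  1.9584  0.2047  0.6265  2.234 ]
1 (0.612, 0, 0.1) [-0.0645  0.626  -0.0501  1.8482  0.0474  0.6685  2.9493]
1 (0.549, 0.02, 0.4) [ 0.7558  0.406  -1.1773  1.6813  0.3864  1.3163  2.599 ]
-1 (0.549, -0.047, 0.14) [-0.8482  0.9657  1.2624  2.0333 -1.1012  1.0733 -2.2248]
-1 (0.549, 0.085, 0.14) [-0.2248  0.4957 -0.0522  1.9703  0.0396  0.6765  2.79  ]
-1 (0.385, -0.27, 0.25) [-0.5092  0.4973  1.3002  2.1359 -0.5985  0.9541 -2.06  ]
-1 (0.565, -0.27, 0.25) [-0.4306  0.8371  1.2694  1.7805 -0.8612  1.2079 -2.094 ]
-1 (0.475, 0.302, 0.1) [-0.5059  0.5778 -0.2199  1.9584  0.2047  0.6265  2.234 ]
-1 (0.612, 0, 0.1) [-0.0645  0.626  -0.0501  1.8482  0.0474  0.6685  2.9493]
-1 (0.549, 0.02, 0.4) [ 0.7558  0.406  -1.1773  1.6813  0.3864  1.3163  2.599 ]
```

```bash
python3 - <<'E'
from h import *
np.set_printoptions(precision=4,suppress=True)
env.reach([.57,.03,.33],quat(-.05))
env.dwell(.3)
s=env.get_state();print(s["time"],s["qpos"],s["tcp_pos"],s["orientation"])
c=calibration("wrist");p,d=camera("wrist")
np.savez("pics/w1.npz",p=p,d=d,**c)
cv2.imwrite("pics/w1.png",cv2.resize(p,(800,600),interpolation=cv2.INTER_CUBIC))
E
```

```text
3.0583 [-0.7397  0.3374  0.7366  1.8167 -0.2543  1.0843  0.0395] [0.57   0.0303 0.33  ] [-0.      0.7244  0.6894 -0.    ]
```

View pics/w1.png

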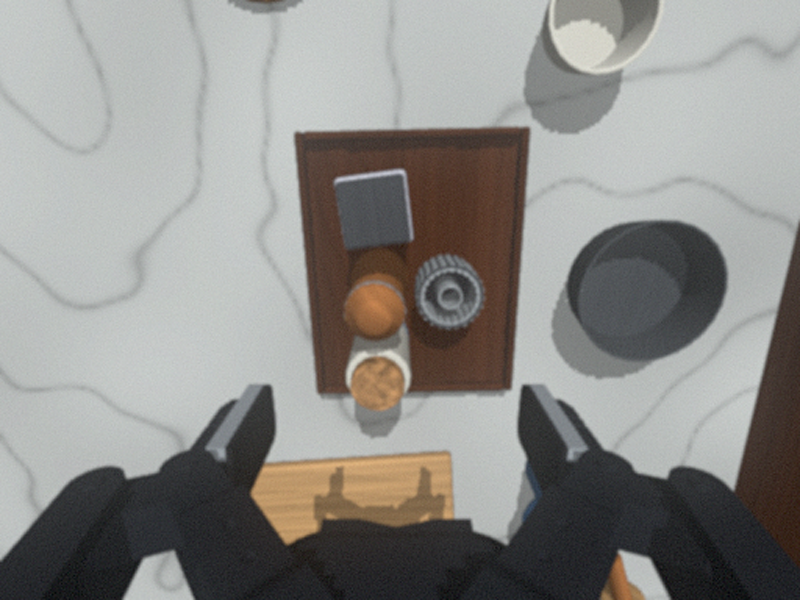

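The wrist view shows the tray from (297,133) to (512,390), with the tin lid at (375,212), mill top (375,308), jar stopper (377,383) and mould tube (450,294). I'll enlarge it to read edges.

```bash
python3 - <<'E'
from h import *
f=np.load("pics/w1.npz");p=f["p"]
# crop cols 185:345 rows 100:270 ; factor 3.5
k=cv2.resize(p[100:270,185:345],None,fx=3.5,fy=3.5,interpolation=cv2.INTER_CUBIC)
for i in range(0,160,20): cv2.putText(k,str(185+i),(int(i*3.5),8),0,.35,(0,255,0),1);cv2.line(k,(int(i*3.5),10),(int(i*3.5),16),(0,255,0),1)
for i in range(0,170,20): cv2.putText(k,str(100+i),(0,int(i*3.5)+4),0,.35,(0,255,0),1)
cv2.imwrite("pics/w1c.png",k)
E
```

```text
(no output)
```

View pics/w1c.png

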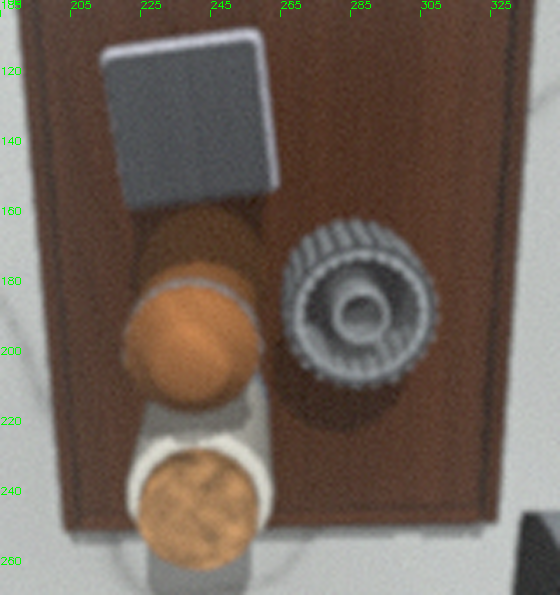

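In the crop, the tin lid corners are (104,62), (257,40), (272,187) and (128,209). The stopper is centred at (199,508), the mill's rounded top at (193,345) and the mould tube at (362,315).

```bash
cat >> h.py <<'E'
def tops(W,lo,hi,box):
    X=W.reshape(-1,3);b=box
    X=X[(X[:,2]>lo)&(X[:,2]<hi)&(X[:,0]>b[0])&(X[:,0]<b[1])&(X[:,1]>b[2])&(X[:,1]<b[3])]
    r=cv2.minAreaRect((X[:,:2]*1000).astype(np.float32)); c,rad=cv2.minEnclosingCircle((X[:,:2]*1000).astype(np.float32))
    return len(X),X.mean(0),np.round(r[0],1),np.round(r[1],1),round(r[2],1),"circ",np.round(c,1),round(rad,1)
E
python3 - <<'E'
from h import *
np.set_printoptions(precision=4,suppress=True)
f=np.load("pics/w1.npz");c={k:f[k] for k in f}
cv=lambda P:(np.array(P,float)+.5)/3.5-.5+[185,100]
tin=onplane(cv([(104,62),(257,40),(272,187),(128,209)]),c,.12)
print("tin",tin.mean(0),np.linalg.norm(tin-np.roll(tin,-1,0),axis=1)); e=[tin[1]-tin[0],tin[2]-tin[3],tin[1]-tin[2],tin[0]-tin[3]]; print([np.degrees(np.arctan2(x[1],x[0])) for x in e])
print("jar",onplane(cv([(199,508),(138,508),(260,508),(199,447),(199,570)]),c,.116)[:,:2])
print("mill",[onplane(cv([(193,345)]),c,z)[0] for z in (.118,.124)])
print("mould",onplane(cv([(362,315)]),c,.045),"rim",onplane(cv([(292,316),(436,316),(362,250),(362,388)]),c,.05)[:,:2])
t=onplane(np.r_[cv([(66,530),(497,523)]),[(337.5,81.5),(189.5,84.6)]],c,.018);print("tray",t,t.mean(0),np.linalg.norm(t-np.roll(t,-1,0),axis=1))
for n in("wrist","scene","side"):
    if n=="wrist": W=cloud(f["d"],c)
    else: W=cloud(np.load(f"pics/{n}0.npy"),calibration(n))
    print(n);print("jar",*tops(W,.108,.121,(.5,.6,-.1,-.02)));print("tin",*tops(W,.114,.125,(.5,.6,.055,.13)));print("mill",*tops(W,.12,.142,(.5,.6,-.015,.05)));print("mould",*tops(W,.04,.056,(.584,.66,-.05,.05)));print("mat",*tops(W,.004,.013,(.4,.55,.2,.38)));print("board",*tops(W,.009,.019,(.3,.66,-.4,-.15)))
E
```

```text
tin [0.5594 0.083  0.12  ] [0.044  0.0419 0.0435 0.0426]
[np.float64(4.984815397386767), np.float64(5.861825793378323), np.float64(93.56723176742352), np.float64(94.28605854958076)]
jar [[ 0.5538 -0.0432]
 [ 0.5333 -0.0422]
 [ 0.5743 -0.0442]
 [ 0.5552 -0.0208]
 [ 0.5523 -0.0671]]
mill [array([0.5557, 0.0153, 0.118 ]), array([0.5561, 0.0173, 0.124 ])]
mould [[ 0.6177 -0.0001  0.045 ]] rim [[ 0.59    0.0024]
 [ 0.6457 -0.0004]
 [ 0.6174  0.0272]
 [ 0.6168 -0.0288]]
tray [[ 0.4852 -0.1042  0.018 ]
 [ 0.6813 -0.1105  0.018 ]
 [ 0.687   0.1363  0.018 ]
 [ 0.4931  0.1422  0.018 ]] [0.5867 0.0159 0.018 ] [0.1963 0.2468 0.194  0.2465]
wrist
jar 935 [ 0.5536 -0.0445  0.1159] [553.1 -46.3] [40.8 40.6] 84.0 circ [553.1 -46.6] 20.9
tin 1880 [0.5593 0.0838 0.1203] [559.2  83. ] [44.  44.1] 4.5 circ [559.3  83.3] 29.7
mill 1086 [0.5559 0.017  0.1287] [555.5  13.8] [41.8 40.7] 84.9 circ [555.1  13.8] 21.1
mould 804 [0.617  0.0015 0.0486] [616.8   1.2] [58.5 58.4] 32.8 circ [616.8   0.7] 29.9
mat 31 [0.4778 0.241  0.0063] [477.9 241.1] [ 1.7 27.3] 87.4 circ [477.9 241.9] 13.7
board 5138 [ 0.5119 -0
[... 458 characters left out ...]
09 ] [475.6 290.1] [150.1 178. ] 0.9 circ [475.7 290. ] 109.6
board 3186 [ 0.489  -0.2703  0.0155] [ 476.7 -273.9] [295.3 163.4] 1.6 circ [ 477.4 -274.3] 163.7
side
jar 167 [ 0.5508 -0.0408  0.1144] [550.1 -42.9] [41.7 40.1] 57.6 circ [551.1 -44.4] 21.8
tin 301 [0.5566 0.0877 0.1187] [557.4  85.7] [43.9 45.3] 4.1 circ [557.7  85.7] 29.4
mill 169 [0.5515 0.0232 0.1275] [551.7  21.2] [36.9 34. ] 22.5 circ [553.4  18.7] 19.9
mould 168 [0.6231 0.0009 0.0464] [621.7   1.4] [60.5 44.7] 69.7 circ [616.3   3.4] 30.3
mat 2932 [0.4759 0.3059 0.0072] [477.4 303.1] [118.5 118.3] 56.0 circ [477.6 302.6] 60.4
board 3115 [ 0.4701 -0.2662  0.0129] [ 477.  -272.8] [289.3 163.3] 1.8 circ [ 475.1 -270.7] 162.1
```

```bash
cat >> h.py <<'E'
Z=.25
BC=np.array([.477,-.272]);bx=np.array([np.cos(.03),np.sin(.03)])
TH=-.029
O=dict(jar=(.5535,-.0447,.139,TH),mill=(.5557,.0166,.144,TH),tin=(.5593,.0833,.142,.082))   # TCP in tray
B=dict(jar=BC-.095*bx,mill=BC,tin=BC+.095*bx)
def go(x,y,z,q=None,v=.25): env.movel([x,y,z],velocity=v,rot=q)
def pick(x,y,z,th,zt=Z,v=.25,op=.085,f=40,flip=0):
    env.grip(op); go(x,y,zt,quat(th,flip),v); go(x,y,z,None,.15)
    env.grip(.02,f); s=env.get_state(); print("grip",s["opening"],s["gripper_force"],s["force"],s["time"])
    go(x,y,z+.01,None,.08); go(x,y,zt,None,.2)
def place(x,y,z,th,zt=Z,v=.25,op=.08,flip=0):
    go(x,y,zt,quat(th,flip),v); go(x,y,z+.006,None,.15)
    hit=env.movel([x,y,z-.004],velocity=.02,stop_force=4); s=env.get_state(); print("touch",hit,s["tcp_pos"]-[x,y,z],s["opening"])
    env.dwell(.2); env.grip(op); go(x,y,z+.01,None,.05); go(x,y,zt,None,.2)
    print("t",env.get_state()["time"],env.get_state()["opening"])
E
python3 - <<'E'
from h import *
np.set_printoptions(precision=4,suppress=True)
x,y,z,th=O["jar"]
pick(x,y,z,th); place(*B["jar"],z+.006,th)
p,d=camera("scene"); p2,_=camera("side")
cv2.imwrite("pics/a1.png",np.vstack([p[80:270,80:400],p2[100:290,150:470]]))
E
```

```text
grip 0.05114633232648819 40.42316257953644 [-2.8048  0.2115  6.4178] 5.2083
touch True [ 0.0001 -0.0002  0.0005] 0.050921254578679964
t 10.2 0.07983623330573554
```

View pics/a1.png

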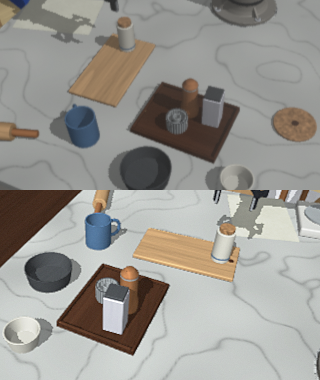

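The jar stands upright on the near end of the board at (125,35) top and (224,240) bottom, and nothing else has moved. Next are the mill, then the tin, and then a wrist look at the mould and mat.

```bash
python3 - <<'E'
from h import *
np.set_printoptions(precision=4,suppress=True)
for k in("mill","tin"):
    x,y,z,th=O[k]
    pick(x,y,z,th); place(*B[k],z+.006,th)
env.grip(.085)
go(.6,.08,.28,quat(TH)); env.dwell(.2)
c=calibration("wrist");p,d=camera("wrist");W=cloud(d,c)
print("mould",*tops(W,.04,.056,(.56,.68,-.06,.06)));print("mat",*tops(W,.004,.013,(.4,.6,.23,.38)))
print("jar etc");q,ds=camera("scene");p2,dd=camera("side");S=cloud(ds,calibration("scene"))
print("mat",*tops(S,.004,.013,(.4,.55,.235,.37)))
np.savez("pics/w2.npz",p=p,d=d,**c)
cv2.imwrite("pics/a2.png",np.hstack([p,np.vstack([q[80:272,80:400],p2[100:292,150:470]])])[:, :800])
E
```

```text
grip 0.0415853228834377 40.410041101276875 [-2.9242 -0.1688  5.9784] 13.3583
touch True [ 0.     -0.0002  0.0003] 0.041957700986193856
t 18.4 0.07980286472502691
grip 0.04769346547567722 42.57634878158569 [-2.3164  0.45    6.1544] 21.525
touch True [ 0.0001 -0.0003  0.0005] 0.047769850017883364
t 26.775 0.07998654284425252
mould 1049 [0.617  0.0021 0.0481] [617.2   1.6] [58.2 58.7] 31.5 circ [617.3   1. ] 30.2
mat 2439 [0.4793 0.2593 0.0081] [478.6 256.5] [ 32.5 106.1] 88.7 circ [479.  272.4] 53.0
jar etc
mat 1215 [0.4809 0.3018 0.0091] [474.8 302.2] [148.9 133.8] 0.1 circ [479.7 301.2] 94.5
```

View pics/a2.png

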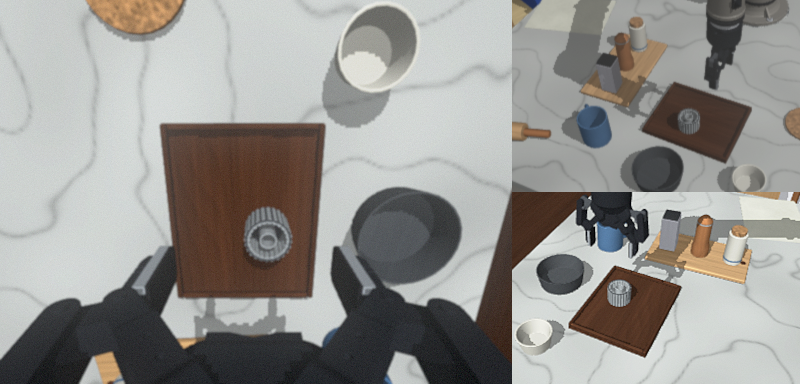

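All three stand upright on the board, and the mould is alone in the tray at (268,240). I'll take one look over the mat for its centre, then fetch the mould.

```bash
python3 - <<'E'
from h import *
np.set_printoptions(precision=4,suppress=True)
go(.477,.30,.28,quat(TH),.3); env.dwell(.2)
c=calibration("wrist");p,d=camera("wrist");W=cloud(d,c)
h=cv2.cvtColor(p,cv2.COLOR_BGR2HSV)
m=((h[...,1]>70)&(abs(W[...,0]-.477)<.1)&(abs(W[...,1]-.302)<.1)&(W[...,2]<.03)).astype(np.uint8)
k=max(cv2.findContours(m,0,1)[0],key=cv2.contourArea)[:,0]
X=onplane(k,c,.008); e=cv2.fitEllipse((X[:,:2]*1000).astype(np.float32)); print("mat colour",e); print(*tops(W,.0045,.013,(.4,.55,.22,.38)))
cv2.drawContours(p,[k[:,None]],-1,(0,255,0),1); cv2.imwrite("pics/mat.png",p)
pick(.617,.0015,.088,TH,zt=.2,op=.08)
E
```

```text
mat colour ((479.05908203125, 300.8927307128906), (116.30790710449219, 117.08472442626953), 167.11691284179688)
6506 [0.4794 0.3031 0.0084] [479.5 300.8] [117.4 118.6] 87.9 circ [479.3 300.6] 59.8
grip 0.05779796305185831 41.939522959291935 [-1.3697  0.0027  8.2188] 33.1167
```

View pics/mat.png

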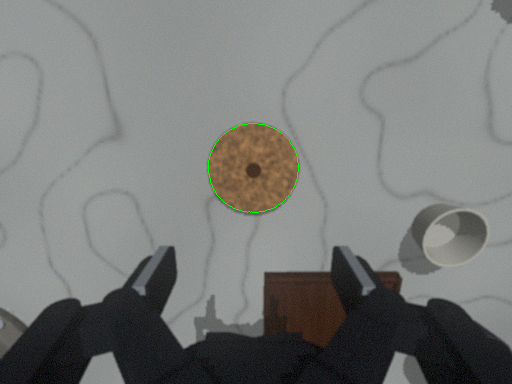

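The mat contour fits well (centre pixel about (253,168)), which gives (0.479, 0.301), and the mould is gripped. Next I'll set it on the mat and take a look.

```bash
python3 - <<'E'
from h import *
np.set_printoptions(precision=4,suppress=True)
place(.4785,.301,.088,TH,zt=.2,op=.08)
go(.5,.25,.28,None,.3); env.dwell(.1)
c=calibration("wrist");p,d=camera("wrist");W=cloud(d,c)
print("mould",*tops(W,.04,.056,(.4,.55,.22,.38)));print("mat",*tops(W,.0045,.013,(.4,.55,.22,.38)))
q,_=camera("scene")
cv2.imwrite("pics/a3.png",np.hstack([p,q[80:464,130:]])[:, :800])
E
```

```text
touch True [0.0005 0.0005 0.0014] 0.05789672491229173
t 38.2917 0.08002420236875801
mould 1102 [0.4799 0.3008 0.0492] [480.8 300.7] [58.1 58.4] 79.1 circ [480.5 300.8] 29.7
mat 5857 [0.4802 0.3049 0.0088] [479.1 300.6] [118.4 118.6] 45.7 circ [479.1 300.5] 60.0Traceback (most recent call last):
  File "<stdin>", line 8, in <module>
    return _nx.concatenate(arrs, 1, dtype=dtype, casting=casting)
           ~~~~~~~~~~~~~~~^^^^^^^^^^^^^^^^^^^^^^^^^^^^^^^^^^^^^^^
ValueError: all the input array dimensions except for the concatenation axis must match exactly, but along dimension 0, the array at index 0 has size 384 and the array at index 1 has size 304
```

The mould stands within about 1–2 mm of the mat's centre, at upright height. Next the containers go back: tin, mill, jar.

```bash
python3 - <<'E'
from h import *
np.set_printoptions(precision=4,suppress=True)
for k in("tin","mill","jar"):
    x,y,z,th=O[k]
    pick(*B[k],z+.006,th); place(x,y,z,th)
env.reach([.57,.03,.33],quat(-.05)); env.dwell(.3)
c=calibration("wrist");p,d=camera("wrist");W=cloud(d,c)
print("jar",*tops(W,.108,.121,(.5,.6,-.1,-.02)));print("tin",*tops(W,.114,.125,(.5,.6,.055,.13)));print("mill",*tops(W,.12,.142,(.5,.6,-.015,.05)))
q,_=camera("scene");r,_=camera("side")
cv2.imwrite("pics/a4.png",np.hstack([p,np.vstack([q[80:272,100:388],r[140:332,100:388]])]))
E
```

```text
grip 0.047680602499832275 42.38261103630066 [-1.6807 -0.5875  6.579 ] 42.7
touch True [0.0002 0.0001 0.0005] 0.047779475241844054
t 47.9833 0.08000963081659733
grip 0.041366471632048554 41.579351127147675 [-2.4468  1.6957  5.869 ] 51.1
touch True [0.0002 0.0002 0.0004] 0.0416283980690603
t 56.1833 0.07994166168668063
grip 0.051440765733483516 40.38166701793671 [-2.1615  1.1262  6.2592] 59.175
touch True [0.0002 0.0001 0.0006] 0.0513549219951766
t 64.2167 0.07998169127786388
jar 945 [ 0.5547 -0.0448  0.1159] [554.5 -46.7] [41.  40.3] 85.4 circ [554.1 -46.9] 21.0
tin 1895 [0.5606 0.0838 0.1203] [560.4  83. ] [44.2 44.2] 4.7 circ [560.8  83.4] 29.9
mill 1092 [0.5575 0.0166 0.1288] [556.8  13.7] [41.3 40.4] 87.3 circ [556.9  13.6] 21.2
```

View pics/a4.png

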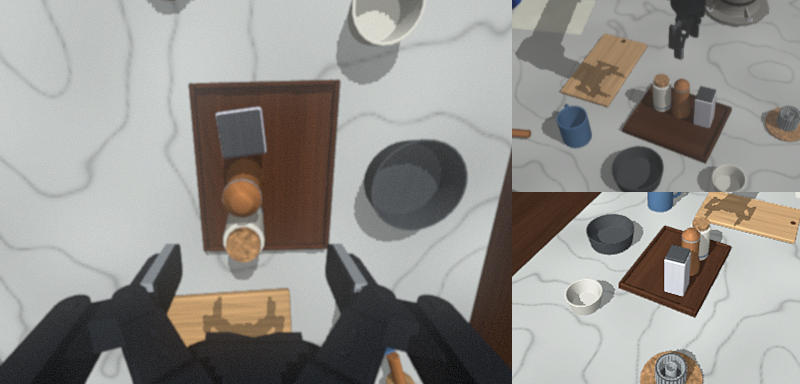

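Everything is upright. The same camera puts each container within 1.5 mm and 0.5° of its start pose, and the bystanders look unmoved. The gripper is clear of everything, so I'm handing in.

```bash
python3 -c "
from cell import job
print(job.job_done())"
```

```text
the job is handed in; nothing more can be done
None
```

The job is handed in after about 65 s of robot time: the mould stands upright within about 2 mm of the mat's centre, the jar, tin and mill are back upright within about 1.5 mm of their starting spots, and nothing was knocked over.

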